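# Bolt the hatch of the potter's damp chest

## Task

Bolt the hatch of the wooden damp chest: lift the handle of the steel barrel bolt on its lid out of the rest notch, slide the bolt across the seam into its staple, and let the handle down fully into the other notch. Feel for that notch slowly and gently: never press the handle on the notched guard or its stops with more than about 12 N, and leave the pots and tools around it undisturbed.

Things in the scene. Friction and masses are not known exactly. Their poses are not given: they have to be found in the camera images.
- chest: Plywood damp chest with a hatch, fixed on the table: 280 x 400 mm, lid top flat and 100 mm above the table. Origin under its centre; axes parallel to the guard's. The barrel bolt lies on the lid along y; the staple that takes its end is across the seam towards +y.
- guard: Notched steel wall on the lid beside the bolt. Origin: on the lid top, straight below the bolt's axis, at the middle of the REST notch. y: along the bolt, the way it must slide; x: level, from the bolt's axis to the side where the handle sticks out; z up. Bolt axis 28 mm above the lid. The wall stands at x = 15.5 to 21.5 mm, its top 35 mm above the lid; bolt barrel at x = -14 to 13 mm, 40 mm high.
- rest_post (a point): Top centre of the stop post at the rest notch's outer side (14 mm wide in y, 62 mm above the lid). The other notch has a like post at its outer side, 6.5 to 20.5 mm beyond that notch's middle: a raised handle slid gently against it (contact at a rod centre 1.5 mm beyond the notch's middle) is over the notch. Notches are 13 mm wide in y for the 10 mm rod and let it sink 12 mm below the wall's top.
- bolt_slide (a joint): How far the bolt is slid (m), growing along the guard's +y: about 0 (within 1.5 mm) at the start in the rest notch. The other notch and its post sit on a bracket clamped through slots: its middle is anywhere from 0.048 to 0.088, differs every time and is not measured: feel for it. The bolt drags with about 3 N, stays where it is left; its own travel ends only at 0.1.
- handle: Steel rod, 10 mm thick, ending in an 18 mm ball centred 74 mm from the bolt's axis. Origin on that axis; x outward along the rod. At the start it lies level in the rest notch, 28 mm above the lid. It swings up and falls back by its own weight (about 100 g) when let go. 5 N beyond the bolt's drag is plenty to feel a stop; approach it at 15 mm/s or slower. 40 mm free beside its outer half.
- handle_grip (a point): Point on the handle's rod, 56 mm from the bolt's axis, just inside the ball: the place to pinch it, from above, across the rod (fingers closing along the guard's y). Pinching here keeps 22 mm wide pads outside the guard wall up to about 0.85 rad of lift.
- bolt_turn (a joint): How far the handle is raised (rad): 0 level, seated at the bottom of a notch; 0.72 and more clears the guard between the notches; at 0.72 to 1.1 it still meets the stop posts; 1.1 is the end of its swing. Over the guard between the notches it comes to rest at about 0.7.
- cups_blue: Bystander on the chest's lid: one small terracotta glaze cup, 76 mm wide, 32 mm high. Origin under its centre.
- rib: Bystander on the chest's lid: flat wooden throwing rib, 60 mm, 8 mm thick. Origin under its centre.
- cups_green: Bystander on the table: stack of glaze cups, 76 mm wide, 88 mm high. Origin under its centre.
- cups_pink: Bystander on the table: stack of glaze cups, 76 mm wide, 60 mm high. Origin under its centre.
- cups_ochre: Bystander on the table: stack of glaze cups, 76 mm wide, 60 mm high. Origin under its centre.
- brush_mug: Bystander on the table: terracotta mug with brushes, 72 mm wide, about 220 mm high with the brushes. Origin under its centre.
- paddle: Bystander on the table: wooden spatula lying flat. Origin under its middle.

How it is judged:
By the outcome, as a careful person would: the job done as asked, in the order asked, and still so for the second after the job is handed in, with the robot touching nothing.
It also fails if it takes over 51 s, if anything falls off the work surface, if the arm or the gripper's body presses on something with over 40 N, if the wrist force passes 120 N, or if a joint passes its speed limit or range.

## Robot

A 6-joint arm with a two-finger parallel gripper is mounted at the origin on the work surface. World frame = base frame: x ahead of the robot, y to its left, z up, the work surface at z = 0. Lengths are in m, angles in rad, forces in N, time in s.
With the tool pointing down it reaches from about 0.25 to 0.725 m from the base axis. Payload 9.7 kg.
Tool frame: the origin (TCP) lies midway between the tips of the shut fingers; the grasp point (between the pads) lies 19 mm behind it; z points along the fingers, y is the direction in which the jaws open and shut (so a half turn about z gives the same grasp; the last joint's range is limited). The gripper opens to 85 mm and grips with 20 to 120 N. Pads are 22 mm wide; open, the fingers measure 114 mm over their backs; the gripper's body (76 mm by 85 mm) begins 54 mm behind the grasp point. The pads swing forward as they close: fully open they stand 13 mm farther back than shut.
Start: joints at [-1.248, 0.087, 0.176, 1.66, 0, 1.571], TCP at [0.174, -0.522, 0.231] pointing down, gripper open.
Joint ranges: [-3.13, 3.13], [-0.85, 1.81], [-1.15, 1.24], [-2.2, 2.28], [-1.44, 1.52], [-3.14, 3.14]. Speed limits (rad/s): [2.22, 2.22, 2.57, 3.14, 3.14, 3.14].

## Interface

Orientations are given as a unit quaternion [x, y, z, w].
In Python, from station import arm gives the robot as it stands.
- The arm moves only by the tool carry_out, never from a script. Its argument "steps" is one flat list of numbers, 4 for each row, row after row: the shift along the world's x, y, z in m, then the turn about the world's z in rad. In form: [x, y, z, twist, x, y, z, twist, ...]. A call has 1 to 10 rows; each row shifts and turns the pose as measured when the row begins; what a row does not reach is not made up. A row lasts 1/8 s, in which the tool goes at most 62.5 mm and 10.7 degrees, less where a joint would pass 70% of its speed; a pose out of reach is approached as far as the arm can. A call is refused whole if a number of a shift passes 0.0625 or a number of a turn 0.188, either way. A call with a gripper value outside its range is refused whole. "gripper" is the closure, from 0 (fully open) to 1 (shut), set as the call begins (left out, the last holds). The fingers move at their own pace and stop on an object; "force" is the grip in N (left out, the last holds). Time passes only in rows, so rows that do not move let the fingers close. It gives the time, the measured TCP pose, the force and the opening at its end, in the units of the state.
- arm.get_state(): the state, without advancing time (a new reading comes with each control period).
- arm.camera(name): name is "side" or "top" or "wrist"; returns the picture (400x640x3 uint8, blue, green, red); there is no depth.
- arm.get_calibration(name): a dict with "fx", "fy", "cx", "cy" (pixels), "extrinsics" (4x4, takes a point from camera to world coordinates); the wrist camera has in their place "T_tool_cam" (4x4, takes a point from camera to tool coordinates, whose origin is the TCP and whose axes are the flange's). Camera axes: x right, y down, z forward; pixel columns grow to the right and rows downward; lengths in m; the calibration is good to about 2 mm. A picture is of the moment at which its call begins: read the wrist's pose just before it. get_calibration takes no time and is no camera call.
- arm.sign_off(): hands the job in, once; it reports no verdict.
Trained networks look in the newest picture that a camera, given by its name, has taken for a name from the list of things; names that differ only in an ending like _2 or _b are one class to them, and where a whole thing is asked for, a point or a joint stands for the part that bears it (a point fixed in the world has none). Each returns a list of dicts, best first, with "confidence" (0 to 1); they miss things now and then, are a little off and sometimes report something else, mostly with a low value. They report only what shows in the picture. A call takes as long as a camera call.
- arm.recognise(name, camera): "rect" ([centre column, centre row, width, height] in pixels, round what is visible of it).
The state is a dict: "time": time; "joints": joint angles; "joint_velocities": joint speeds; "joint_torque": joint torques, N m; "tcp_pos": TCP position; "orientation": TCP orientation; "force": force on the tool from outside, world axes, zero at the start; "moment": the same for the moment, N m; "grip_width": finger opening in m.
Only numpy, scipy, OpenCV 4.12 (cv2) and the standard library are available. Lean on these libraries where they do the work, as an engineer would, in place of code of your own. Each camera call takes 0.05 s, during which the arm holds its last target.

## Working session

There is one attempt and no reset: what is moved stays moved. The work goes in short steps, Python scripts to look and compute and a tool call to move; the robot and the scene stay as the last step left them, time stands still between calls to the robot, and variables do not carry over. Pictures are saved under pics/ and viewed, and the job is handed in when it is done.

Besides the shell and the picture viewer there is one more tool, called after "Request:" by a JSON object that holds its "name" and its "arguments". carry_out: Moves the arm, as the interface text tells. Its arguments: {"type":"object","properties":{"steps":{"type":"array","items":{"type":"number"}},"gripper":{"type":"number"},"force":{"type":"number"}},"required":["steps"]}

```bash
mkdir -p pics; ls
cat > h.py <<'E'
import numpy as np, cv2
from station import arm
from scipy.spatial.transform import Rotation as R
def cam(name):
    s=arm.get_state(); c=arm.get_calibration(name); im=arm.camera(name)
    if name=='wrist':
        T=np.eye(4);T[:3,:3]=R.from_quat(s['orientation']).as_matrix();T[:3,3]=s['tcp_pos'];E=T@np.array(c['T_tool_cam'])
    else: E=np.array(c['extrinsics'])
    return im,c,E
def ray(c,E,u,v):
    d=E[:3,:3]@np.array([(u-c['cx'])/c['fx'],(v-c['cy'])/c['fy'],1]); return E[:3,3],d
def atz(c,E,u,v,z):
    o,d=ray(c,E,u,v); return o+d*(z-o[2])/d[2]
def proj(c,E,p):
    q=E[:3,:3].T@(np.array(p)-E[:3,3]); return q[0]/q[2]*c['fx']+c['cx'],q[1]/q[2]*c['fy']+c['cy']
E
python3 - <<'E'
from h import *
print(arm.get_state())
for n in ['top','side','wrist']:
    im,c,E=cam(n); cv2.imwrite(f'pics/{n}0.png',im); print(n,{k:c[k] for k in('fx','fy','cx','cy')},E.round(3).tolist())
    for o in ['chest','guard','rest_post','handle','handle_grip','cups_blue','rib']:
        for r in arm.recognise(o,n)[:2]: print(o,np.round(r['rect'],1),round(r['confidence'],2))
E
```

```text
pics
{'time': 0.0, 'joints': array([-1.24803009e+00,  8.74498473e-02,  1.75124880e-01,  1.65974293e+00,
       -6.51317429e-06,  1.57081412e+00]), 'joint_velocities': array([ 1.15793952e-03, -8.91186852e-04, -5.38043048e-04, -6.51833440e-05,
       -2.34902337e-03, -1.76429726e-03]), 'joint_torque': array([ 1.33340363e-03, -5.20392144e+01,  4.64797318e+01,  1.68130727e-02,
       -3.82021130e-05, -1.17068288e-05]), 'tcp_pos': array([ 0.17438717, -0.52140153,  0.23058391]), 'orientation': array([ 9.87007212e-01,  1.60674697e-01, -1.05379917e-04, -6.26998802e-04]), 'force': array([-0.11900174,  0.097967  ,  0.12734845]), 'moment': array([-0.0039962 ,  0.01698724, -0.02115034]), 'grip_width': 0.08570943981353737}
top {'fx': 368.80369350904414, 'fy': 368.80369350904414, 'cx': 327.1048061587981, 'cy': 197.44616742351474} [[0.005, -0.993, 0.114, 0.354], [-1.0, -0.003, 0.019, -0.011], [-0.019, -0.114, -0.993, 1.148], [0.0, 0.0, 0.0, 1.0]]
chest [359.5 172.6 160.3 122.3] 0.74
guard [372.6 156.4  67.9  38.2] 0.75
rest_post [372.1 154.1  66.3  34.8] 0.68
handle_grip [371.9 147.6   9.5  29.1] 0.68
cups_blue [316.1 208.   30.   27.4] 0.73
cups_blue [186.7 211.3  31.7  30.7] 0.35
rib [411.5 193.8  16.6  19.6] 0.9
side {'fx': 491.76071473126075, 'fy': 491.76071473126075, 'cx': 321.80467180811644, 'cy': 199.26405563151388} [[0.787, -0.459, 0.412, -0.202], [-0.617, -0.575, 0.537, -0.907], [-0.01, -0.677, -0.736, 1.344], [0.0, 0.0, 0.0, 1.0]]
chest [361.8 209.4 119.8  97.5] 0.64
cups_blue [304.6 187.1   9.7   7.1] 0.63
wrist {'fx': 331.93822201036517, 'fy': 331.93822201036517, 'cx': 316.2826651544024, 'cy': 193.3241613990826} [[0.318, -0.897, -0.306, 0.253], [-0.948, -0.301, -0.103, -0.496], [0.0, 0.323, -0.946, 0.373], [0.0, 0.0, 0.0, 1.0]]
```

Run:
```python
import cv2
im=cv2.imread('pics/top0.png');cv2.imwrite('pics/top0c.png',cv2.resize(im[100:250,260:460],None,fx=4,fy=4,interpolation=cv2.INTER_CUBIC))
```

```text
(no output)
```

View pics/top0.png

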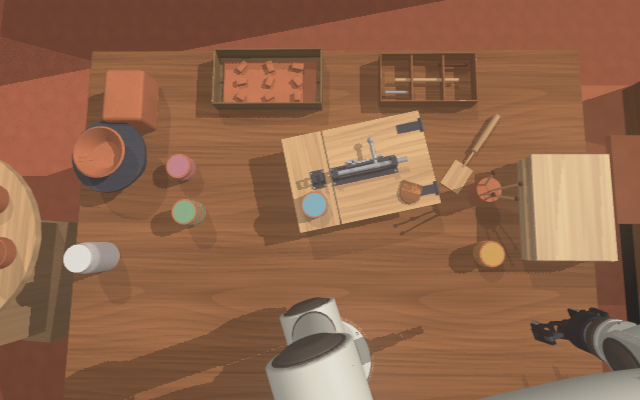

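View pics/top0c.png

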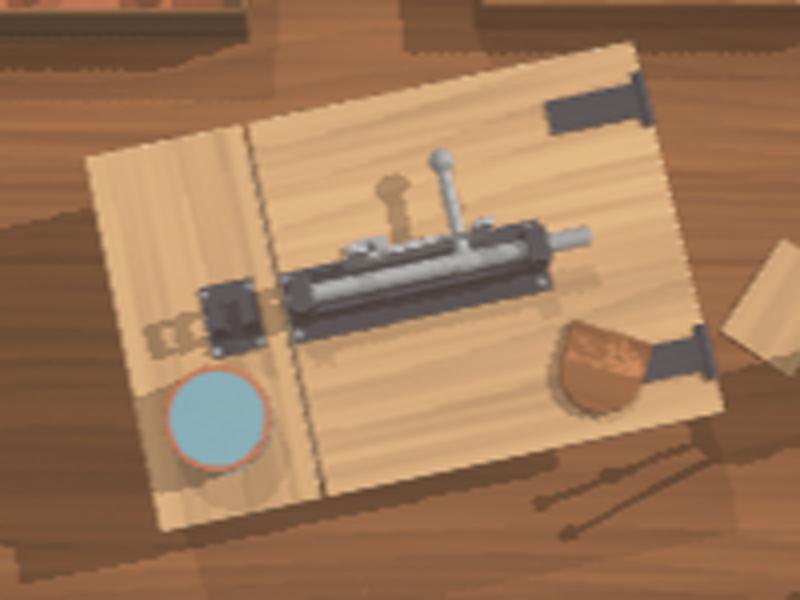

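View pics/side0.png

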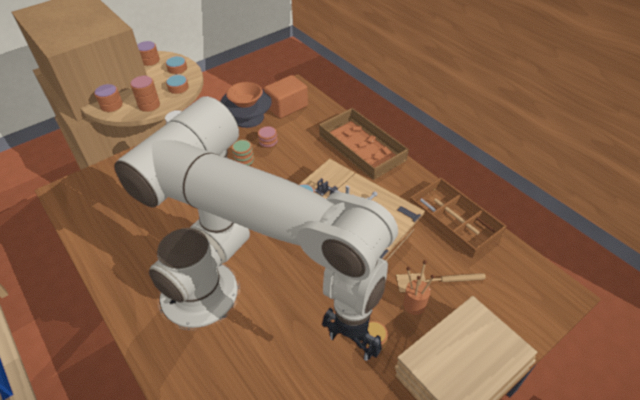

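The chest lid is clear in the top view. The seam and staple are to the left (world +y), the handle points up (world +x), its ball is near (370,140), and the bolt axis is near (375,163). Next I'll turn these into coordinates.

Run:
```python
from h import *
c=arm.get_calibration('top');E=np.array(c['extrinsics'])
f=lambda x,y,z: atz(c,E,260+(x+.5)/4-.5,100+(y+.5)/4-.5,z)
TL,TR,BR,BL=[f(*p,.1) for p in [(87,157),(633,43),(722,411),(163,531)]]
for n,p in zip('TL TR BR BL'.split(),(TL,TR,BR,BL)): print(n,p.round(4))
print('len',*[np.linalg.norm(a-b).round(4) for a,b in((TL,TR),(BL,BR),(TL,BL),(TR,BR))])
for a,b in((TL,TR),(BL,BR)): d=a-b;print('y ang',np.arctan2(-d[0],d[1]))
for a,b in((TL,BL),(TR,BR)): d=a-b;print('x ang',np.arctan2(d[1],d[0]))
print('ctr',(TL+TR+BL+BR)/4)
ball=f(441,159,.128); ax=f(463,252,.133)
print('ball',ball,'rodnear',ax); 
b0,b1=f(308,294,.14),f(530,252,.14);d=b0-b1;print('bolt',b0,b1,'ang',np.arctan2(-d[0],d[1]))
d=f(283,277,.1)-f(551,290,.1)
ang=np.arctan2(*(ball-ax)[[1,0]]);print('handle ang',ang)
a=.222
print('dist ball to bolt line')
```

```text
TL [0.6465 0.1432 0.1   ]
TR [ 0.7322 -0.2557  0.1   ]
BR [ 0.4617 -0.3125  0.1   ]
BL [0.3748 0.0839 0.1   ]
len 0.408 0.4058 0.2781 0.2764
y ang 0.21151301244238233
y ang 0.21572966409201424
x ang 0.2149968988444293
x ang 0.2070252578272503
ctr [ 0.55379037 -0.08530554  0.1       ]
ball [ 0.63730926 -0.11205747  0.128     ] rodnear [ 0.5693143  -0.12638418  0.133     ]
bolt [ 0.53804971 -0.01815446  0.14      ] [ 0.56790072 -0.17193252  0.14      ] ang 0.191732929533744
handle ang 0.20766501228260417
dist ball to bolt line
```

Request:
{"name": "carry_out", "arguments": {"steps": [0,0,0.06,0,0,0,0.06,0,0.03,0.02,0.01,0,0.04,0.04,0,0,0.04,0.04,0,0,0.04,0.04,0,0,0.04,0.04,0,-0.05,0.04,0.04,0,-0.05,0.04,0.04,0,0,0.04,0.04,0,0], "gripper": 0.5, "force": 20}}

```text
time: 2.45
tcp_pos: [0.4896, -0.2122, 0.3624]
orientation: [0.994, 0.106, 0.001, -0.002]
force: [1.0, -1.2, -0.2]
grip_width: 0.0426
```

Request:
{"name": "carry_out", "arguments": {"steps": [0.04,0.03,-0.02,0,0.04,0.03,-0.03,0,0.03,0.02,-0.03,0,0.015,0.01,-0.02,0,0,0,0,0]}}

```text
time: 3.08
tcp_pos: [0.6198, -0.1156, 0.2588]
orientation: [0.994, 0.108, 0.001, -0.001]
force: [-0.7, 0.0, 0.3]
grip_width: 0.0428
```

Run:
```python
from h import *
s=arm.get_state();print(s['tcp_pos'],2*np.arctan2(s['orientation'][1],s['orientation'][0]),s['force'],s['grip_width'],s['time'])
im,c,E=cam('wrist'); cv2.imwrite('pics/w1.png',im); np.save('E1.npy',E)
for o in ['guard','rest_post','handle','handle_grip']:
    for r in arm.recognise(o,'wrist')[:1]: print(o,np.round(r['rect'],1),round(r['confidence'],2))
```

```text
[ 0.61984325 -0.1155946   0.25876541] 0.21707945659877795 [-0.68605383  0.03732694  0.32869293] 0.042792214061449466 3.075
guard [304.5 202.9 220.8  99.9] 0.68
rest_post [303.6 203.1 219.5 101.6] 0.86
handle [314.8 198.6  24.7  88.1] 0.97
handle_grip [315.7 195.6  19.   85.8] 0.97
```

View pics/w1.png

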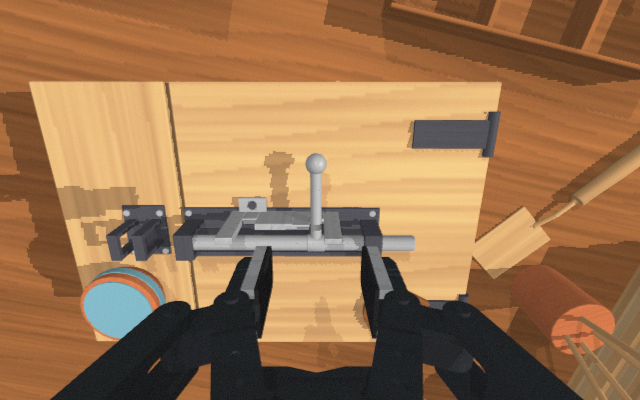

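Run:
```python
from h import *
c=arm.get_calibration('wrist');E=np.load('E1.npy')
b=atz(c,E,316,163,.128);r=atz(c,E,316,215,.131);print(b,r,np.arctan2(*(b-r)[[1,0]]))
# lid edges
for (p,q) in (((30,82),(500,82)),):
    P,Q=atz(c,E,*p,.1),atz(c,E,*q,.1);d=P-Q;print(P,Q,np.arctan2(-d[0],d[1]),np.linalg.norm(d))
P,Q=atz(c,E,192,243,.141),atz(c,E,412,243,.141);d=P-Q;print('bolt',P,Q,np.arctan2(-d[0],d[1]))
a=.212;X=np.array([np.cos(a),np.sin(a)]);Y=np.array([-X[1],X[0]])
g=b[:2]-.018*X;print('grip',g,'axis',b[:2]-.074*X, 'tcp-grip in guard',X@(arm.get_state()['tcp_pos'][:2]-g),Y@(arm.get_state()['tcp_pos'][:2]-g))
print('bolt axis x rel ball', X@(P[:2]-b[:2]),X@(Q[:2]-b[:2]))
# rod line x at top and post tops z=.162
for u,v in((333,228),(231,225)):
    p=atz(c,E,u,v,.162);print('post',X@(p[:2]-b[:2]),Y@(p[:2]-b[:2]))
im=cv2.imread('pics/w1.png');cv2.imwrite('pics/w1c.png',cv2.resize(im[140:280,160:360],None,fx=4,fy=4,interpolation=cv2.INTER_CUBIC))
```

```text
[ 0.63591743 -0.11233823  0.128     ] [ 0.59094555 -0.12230109  0.131     ] 0.2180143491607465
[0.64564949 0.1422831  0.1       ] [ 0.73313375 -0.25250905  0.1       ] 0.21807187561435787 0.4043690626073533
bolt [ 0.54572209 -0.02155952  0.141     ] [ 0.58746074 -0.20870875  0.141     ] 0.21943224095979402
grip [ 0.61832041 -0.11612571] axis [ 0.56357414 -0.12790898] tcp-grip in guard 0.0011345188918090352 -0.0011918830376322024
bolt axis x rel ball -0.06907479844069359 -0.06764970090448233
post -0.0442000297145599 -0.013771966526281121
post -0.042201983945646365 0.06647654234818955
```

View pics/w1c.png

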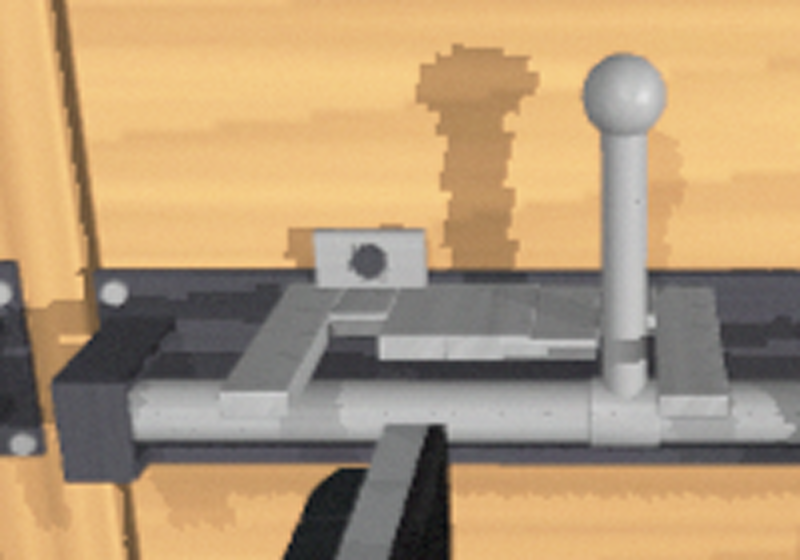

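Ball at (316,163) gives (0.636,-0.112), which agrees with the top view to within 1.5 mm. The second post is visible at column 223 and puts the notch at roughly 58 mm, so I'll use that only as a hint. Descending around the rod now.

Request:
{"name": "carry_out", "arguments": {"steps": [-0.0015,-0.0005,-0.03,0,0,0,-0.035,0,0,0,-0.03,0,0,0,-0.02,0,0,0,-0.01,0,0,0,0,0]}}

```text
time: 4.08
tcp_pos: [0.6174, -0.1225, 0.1431]
orientation: [0.995, 0.104, 0.01, 0.002]
force: [0.1, -0.6, -0.1]
grip_width: 0.0425
```

Run:
```python
from h import *
s=arm.get_state();print(s['tcp_pos'],2*np.arctan2(s['orientation'][1],s['orientation'][0]),s['force'],s['grip_width'],s['time'])
c=arm.get_calibration('wrist');E1=np.load('E1.npy');X=np.array([.9765,.2153]);Y=np.array([-X[1],X[0]])
a=atz(c,E1,223.3,240.3,.162);b=atz(c,E1,333.3,241,.162);print(Y@(a-b)[:2]-.027)
im,c,E=cam('wrist'); cv2.imwrite('pics/w2.png',im)
```

```text
[ 0.61738654 -0.12253242  0.14314633] 0.20835992108074652 [ 0.11278753 -0.5582218  -0.06714983] 0.04251167663806154 4.075
0.06091716015171955
```

View pics/w2.png

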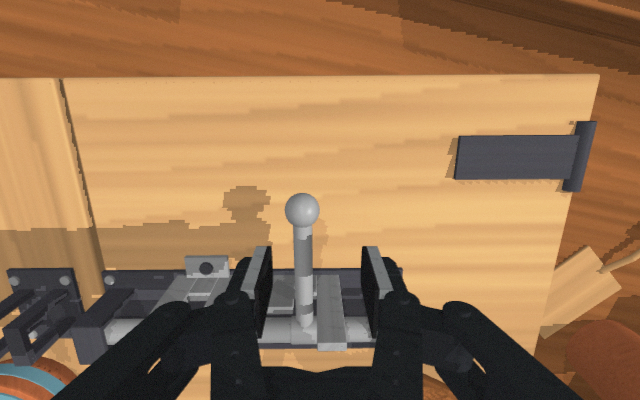

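Request:
{"name": "carry_out", "arguments": {"steps": [0.001,0.006,0,0,0,0,0,0,0,0,-0.01,0.008,0,0,-0.01,0,0,0,-0.005,0,0,0,0,0]}}

```text
time: 4.88
tcp_pos: [0.6194, -0.1162, 0.1189]
orientation: [0.994, 0.108, 0.011, 0.002]
force: [-0.5, 0.4, -0.1]
grip_width: 0.0427
```

Run:
```python
from h import *
s=arm.get_state();print(s['tcp_pos'],2*np.arctan2(s['orientation'][1],s['orientation'][0]),s['orientation'],s['force'],s['grip_width'],s['time'])
im,c,E=cam('wrist'); cv2.imwrite('pics/w3.png',im)
```

```text
[ 0.6194336  -0.11615833  0.11889242] 0.2172237960774295 [0.99404119 0.10839125 0.01138556 0.00195208] [-0.52374088  0.3765545  -0.07447998] 0.04273847594901748 4.875
```

View pics/w3.png

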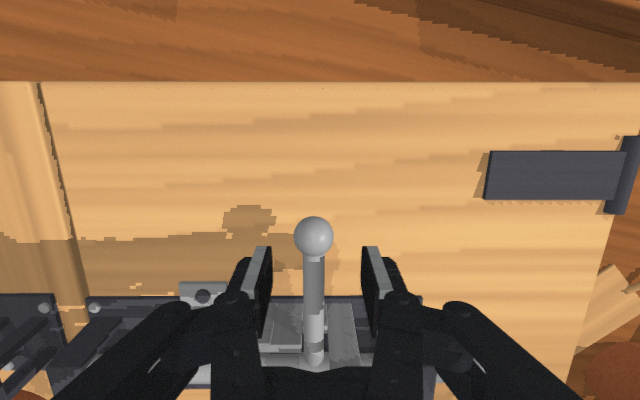

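Request:
{"name": "carry_out", "arguments": {"steps": [-0.002,-0.0005,-0.003,0,0,0,-0.003,0,0,0,0,0]}}

```text
time: 5.3
tcp_pos: [0.6176, -0.1168, 0.1133]
orientation: [0.994, 0.108, 0.012, 0.002]
force: [-0.5, 0.3, 0.2]
grip_width: 0.0424
```

Request:
{"name": "carry_out", "arguments": {"steps": [0,0,0,0,0,0,0,0,0,0,0,0,0,0,0,0,0,0,0,0], "gripper": 1, "force": 25}}

```text
time: 5.92
tcp_pos: [0.6177, -0.1167, 0.1136]
orientation: [0.994, 0.108, 0.012, 0.002]
force: [-0.5, 1.0, -0.1]
grip_width: 0.0091
```

Run:
```python
from h import *
s=arm.get_state();print(s['tcp_pos'],2*np.arctan2(s['orientation'][1],s['orientation'][0]),s['orientation'],s['force'],s['grip_width'],s['time'])
im,c,E=cam('wrist'); cv2.imwrite('pics/w4.png',im)
```

```text
[ 0.61765755 -0.11671348  0.11357792] 0.21717798923576342 [0.99403588 0.10836763 0.01204141 0.00202992] [-0.51167155  0.96881941 -0.11838351] 0.009113607036189115 5.925
```

View pics/w4.png

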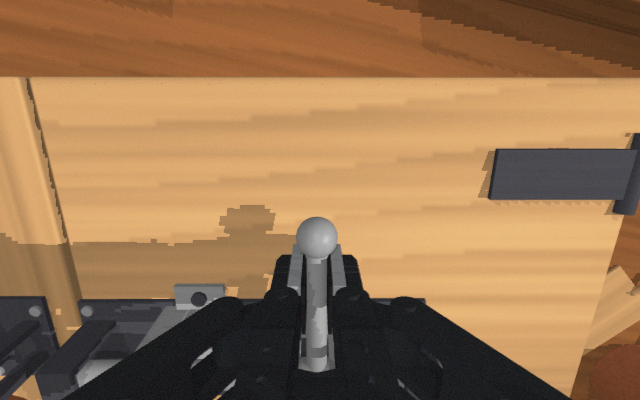

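Gripped at 9.1 mm opening, with the rod centred between the pads. Lifting along the arc.

Request:
{"name": "carry_out", "arguments": {"steps": [-0.0003,0,0.0055,0,-0.0008,-0.0002,0.0055,0,-0.0013,-0.0003,0.0053,0,-0.0019,-0.0004,0.0052,0]}}

```text
time: 6.48
tcp_pos: [0.6122, -0.1178, 0.1347]
orientation: [0.994, 0.108, 0.01, 0.002]
force: [-1.2, -1.5, -5.6]
grip_width: 0.0088
```

Request:
{"name": "carry_out", "arguments": {"steps": [-0.0018,-0.0004,0.005,0,-0.0024,-0.0005,0.0047,0,-0.003,-0.0006,0.0044,0,-0.0032,-0.0007,0.004,0,0,0,0,0]}}

```text
time: 7.1
tcp_pos: [0.6001, -0.1205, 0.1536]
orientation: [0.994, 0.108, 0.009, 0.002]
force: [-1.2, -1.7, -5.0]
grip_width: 0.0089
```

Run:
```python
from h import *
s=arm.get_state();print(s['tcp_pos'],2*np.arctan2(s['orientation'][1],s['orientation'][0]),s['force'],s['moment'],s['grip_width'],s['time'])
im,c,E=cam('wrist'); cv2.imwrite('pics/w5.png',im)
```

```text
[ 0.60011685 -0.12046203  0.1535699 ] 0.216364442059873 [-1.19346346 -1.71243563 -4.95718137] [-0.22560014  0.17764589 -0.00258248] 0.008853527872120692 7.1
```

View pics/w5.png

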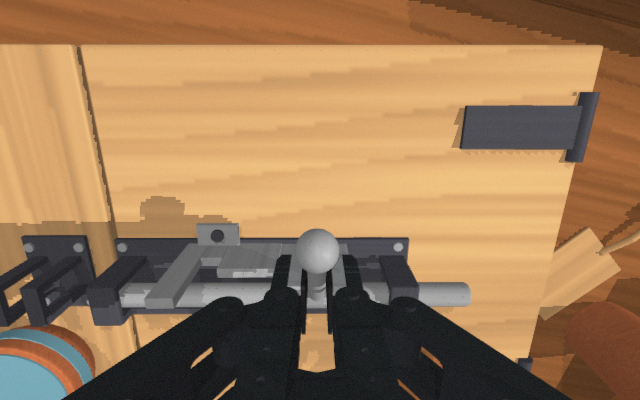

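Run:
```python
from h import *
s=arm.get_state();c=arm.get_calibration('wrist')
T=np.eye(4);T[:3,:3]=R.from_quat(s['orientation']).as_matrix();T[:3,3]=s['tcp_pos'];E=T@np.array(c['T_tool_cam'])
X=np.array([.9765,.2153,0])
for a in(.6,.7,.75,.8,.85,.9):print(a,proj(c,E,np.array([.5636,-.1282,.128])+.074*(np.cos(a)*X+np.sin(a)*np.array([0,0,1]))))
```

```text
0.6 (np.float64(313.66654389422365), np.float64(228.05305676978404))
0.7 (np.float64(313.66411921080424), np.float64(244.15499010994097))
0.75 (np.float64(313.66474141969553), np.float64(252.86915259053663))
0.8 (np.float64(313.6666561727182), np.float64(261.98051583933477))
0.85 (np.float64(313.66990314159), np.float64(271.44713288528027))
0.9 (np.float64(313.6745100867131), np.float64(281.2206252254588))
```

The ball's position indicates about 0.74 rad, which is marginal, so I'll lift slightly more.

Request:
{"name": "carry_out", "arguments": {"steps": [-0.0015,-0.0003,0.0015,0,-0.0015,-0.0003,0.0015,0,0,0,0,0]}}

```text
time: 7.52
tcp_pos: [0.5972, -0.1211, 0.1562]
orientation: [0.994, 0.108, 0.009, 0.002]
force: [-1.5, 0.2, -6.1]
grip_width: 0.0087
```

Run:
```python
from h import *
s=arm.get_state();print(s['tcp_pos'],s['force'])
im,c,E=cam('wrist'); cv2.imwrite('pics/w6.png',im)
X=np.array([.9765,.2153,0])
for a in(.7,.75,.8,.85,.9):print(a,proj(c,E,np.array([.5636,-.1282,.128])+.074*(np.cos(a)*X+np.sin(a)*np.array([0,0,1]))))
```

```text
[ 0.59724517 -0.1210767   0.15622799] [-1.45911381  0.24247275 -6.08063988]
0.7 (np.float64(313.7266086716304), np.float64(234.41673139564773))
0.75 (np.float64(313.72704237444407), np.float64(242.88763601739686))
0.8 (np.float64(313.72865370286905), np.float64(251.75629232952735))
0.85 (np.float64(313.7314791253622), np.float64(260.98254078168014))
0.9 (np.float64(313.7355443778684), np.float64(270.5199429773918))
```

View pics/w6.png

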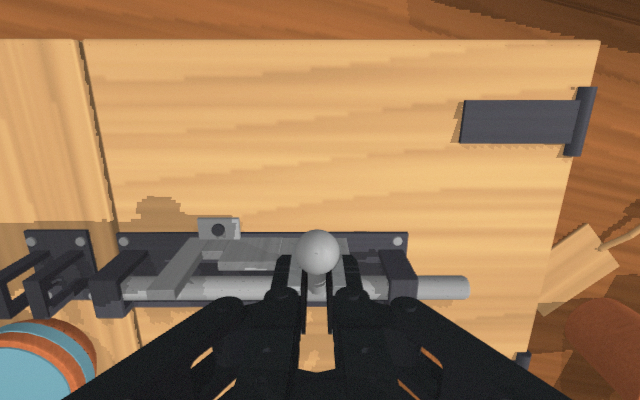

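Row 252 means about 0.80 rad, clear of the guard. Sliding along +y.

Request:
{"name": "carry_out", "arguments": {"steps": [-0.0004,0.002,0,0,-0.0006,0.003,0,0,-0.0006,0.003,0,0,-0.0006,0.003,0,0,-0.0006,0.003,0,0,-0.0006,0.003,0,0]}}

```text
time: 8.32
tcp_pos: [0.5935, -0.1036, 0.1562]
orientation: [0.994, 0.108, 0.009, 0.002]
force: [-0.4, -2.8, -6.5]
grip_width: 0.0089
```

```bash
cat > st.py <<'E'
from h import *
s=arm.get_state();d=s['tcp_pos']-np.array([.5972,-.1211,.1562]);X=np.array([.9765,.2153,0]);Y=np.array([-.2153,.9765,0])
print('slide %.4f dx %.4f dz %.4f  Fy %.1f Fx %.1f Fz %.1f yaw %.3f t %.2f w %.4f'%(Y@d,X@d,d[2],Y@s['force'],X@s['force'],s['force'][2],2*np.arctan2(s['orientation'][1],s['orientation'][0]),s['time'],s['grip_width']),s['orientation'].round(3))
E
python3 st.py
```

```text
slide 0.0179 dx 0.0002 dz -0.0000  Fy -2.6 Fx -1.0 Fz -6.5 yaw 0.216 t 8.32 w 0.0089 [0.994 0.108 0.009 0.002]
```

Tracking is good, with drag of about 3 N. Continuing to about 38 mm, then slower.

Request:
{"name": "carry_out", "arguments": {"steps": [-0.0006,0.003,0,0,-0.0006,0.003,0,0,-0.0006,0.003,0,0,-0.0006,0.003,0,0,-0.0006,0.003,0,0,-0.0006,0.003,0,0,-0.0003,0.0015,0,0]}}

```text
time: 9.2
tcp_pos: [0.589, -0.0826, 0.1561]
orientation: [0.994, 0.108, 0.009, 0.002]
force: [-1.2, -3.5, -7.1]
grip_width: 0.009
```

```bash
python3 st.py
python3 - <<'E'
from h import *
im,c,E=cam('wrist'); cv2.imwrite('pics/w7.png',im)
E
```

```text
slide 0.0394 dx 0.0003 dz -0.0001  Fy -3.1 Fx -1.9 Fz -7.1 yaw 0.216 t 9.20 w 0.0090 [0.994 0.108 0.009 0.002]
```

View pics/w7.png

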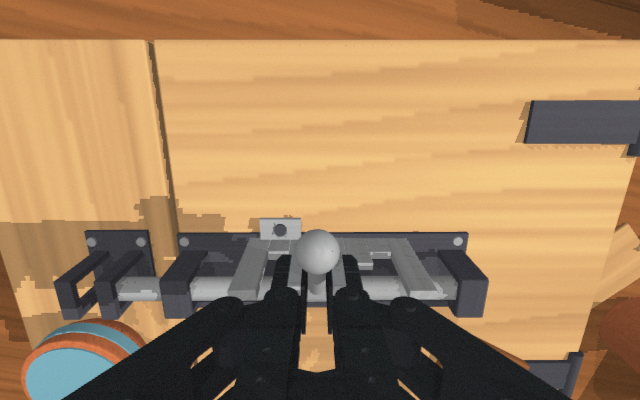

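Request:
{"name": "carry_out", "arguments": {"steps": [-0.0003,0.0015,0,0,-0.0003,0.0015,0,0,-0.0003,0.0015,0,0,-0.0003,0.0015,0,0,-0.0003,0.0015,0,0]}}

```text
time: 9.88
tcp_pos: [0.5873, -0.0746, 0.156]
orientation: [0.994, 0.108, 0.009, 0.002]
force: [-2.2, -4.0, -7.4]
grip_width: 0.0086
```

Request:
{"name": "carry_out", "arguments": {"steps": [-0.0002,0.001,0,0,-0.0002,0.001,0,0,-0.0002,0.001,0,0]}}

```text
time: 10.25
tcp_pos: [0.5866, -0.0714, 0.156]
orientation: [0.994, 0.108, 0.009, 0.002]
force: [-1.0, -3.2, -6.8]
grip_width: 0.0085
```

Request:
{"name": "carry_out", "arguments": {"steps": [-0.0002,0.001,0,0,-0.0002,0.001,0,0,-0.0002,0.001,0,0]}}

```text
time: 10.62
tcp_pos: [0.5859, -0.0682, 0.156]
orientation: [0.994, 0.108, 0.009, 0.002]
force: [-2.2, -3.7, -7.1]
grip_width: 0.0088
```

```bash
python3 st.py
```

```text
slide 0.0541 dx 0.0004 dz -0.0002  Fy -3.2 Fx -2.9 Fz -7.1 yaw 0.216 t 10.62 w 0.0088 [0.994 0.108 0.009 0.002]
```

Request:
{"name": "carry_out", "arguments": {"steps": [-0.0002,0.001,0,0,-0.0002,0.001,0,0]}}

```text
time: 10.88
tcp_pos: [0.5855, -0.0661, 0.156]
orientation: [0.994, 0.108, 0.009, 0.002]
force: [-2.1, -3.6, -6.9]
grip_width: 0.0088
```

Request:
{"name": "carry_out", "arguments": {"steps": [-0.0002,0.001,0,0,-0.0002,0.001,0,0]}}

```text
time: 11.12
tcp_pos: [0.585, -0.0639, 0.156]
orientation: [0.994, 0.108, 0.009, 0.002]
force: [-2.5, -2.8, -6.7]
grip_width: 0.0087
```

```bash
python3 st.py
```

```text
slide 0.0585 dx 0.0004 dz -0.0002  Fy -2.2 Fx -3.1 Fz -6.7 yaw 0.216 t 11.12 w 0.0087 [0.994 0.108 0.009 0.002]
```

Request:
{"name": "carry_out", "arguments": {"steps": [-0.0002,0.001,0,0]}}

```text
time: 11.25
tcp_pos: [0.5848, -0.0629, 0.156]
orientation: [0.994, 0.108, 0.009, 0.002]
force: [-1.8, -4.2, -6.4]
grip_width: 0.0086
```

Request:
{"name": "carry_out", "arguments": {"steps": [-0.0002,0.001,0,0]}}

```text
time: 11.38
tcp_pos: [0.5846, -0.0618, 0.156]
orientation: [0.994, 0.108, 0.009, 0.002]
force: [-2.5, -2.8, -6.7]
grip_width: 0.0086
```

Request:
{"name": "carry_out", "arguments": {"steps": [-0.0002,0.001,0,0]}}

```text
time: 11.5
tcp_pos: [0.5843, -0.0607, 0.156]
orientation: [0.994, 0.108, 0.008, 0.002]
force: [-1.6, -3.2, -7.0]
grip_width: 0.0089
```

```bash
python3 st.py;  python3 - <<'E'
from h import *
im,c,E=cam('wrist'); cv2.imwrite('pics/w8.png',im)
E
```

```text
slide 0.0617 dx 0.0004 dz -0.0002  Fy -2.8 Fx -2.2 Fz -7.0 yaw 0.216 t 11.50 w 0.0089 [0.994 0.108 0.008 0.002]
```

View pics/w8.png

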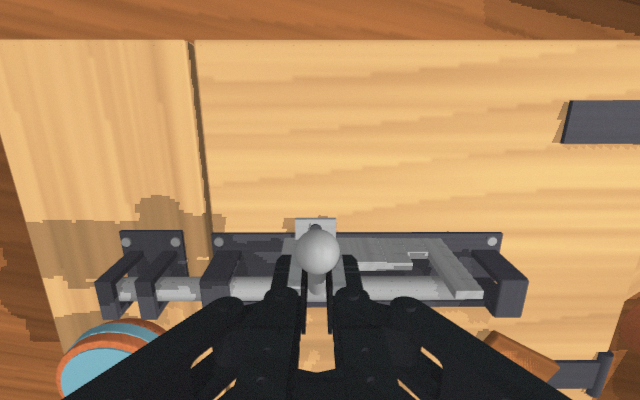

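Still only drag; the bracket tab is about level with the rod, so the post must be near. I'll go on in single millimetres.

Request:
{"name": "carry_out", "arguments": {"steps": [-0.0002,0.001,0,0]}}

```text
time: 11.68
tcp_pos: [0.5841, -0.0596, 0.1559]
orientation: [0.994, 0.108, 0.008, 0.002]
force: [-1.6, -2.8, -7.4]
grip_width: 0.0091
```

Request:
{"name": "carry_out", "arguments": {"steps": [-0.0002,0.001,0,0]}}

```text
time: 11.8
tcp_pos: [0.5839, -0.0586, 0.1559]
orientation: [0.994, 0.108, 0.008, 0.002]
force: [-0.8, -5.9, -6.8]
grip_width: 0.0082
```

Request:
{"name": "carry_out", "arguments": {"steps": [-0.0001,0.0006,0,0]}}

```text
time: 11.92
tcp_pos: [0.5839, -0.0585, 0.156]
orientation: [0.994, 0.108, 0.009, 0.003]
force: [-1.5, -8.2, -8.1]
grip_width: 0.0088
```

Contact: the tool stopped and the force rose to about 8 N (5 N over drag). Backing off 1.5 mm to the notch middle.

Request:
{"name": "carry_out", "arguments": {"steps": [0.0002,-0.001,0,0,0.0001,-0.0005,0,0,0,0,0,0]}}

```text
time: 12.3
tcp_pos: [0.5839, -0.0588, 0.1559]
orientation: [0.994, 0.108, 0.008, 0.002]
force: [-2.0, -2.1, -6.4]
grip_width: 0.0089
```

```bash
python3 st.py
```

```text
slide 0.0637 dx 0.0005 dz -0.0003  Fy -1.6 Fx -2.4 Fz -6.4 yaw 0.216 t 12.30 w 0.0089 [0.994 0.108 0.008 0.002]
```

Request:
{"name": "carry_out", "arguments": {"steps": [0.0003,-0.0013,0,0,0,0,0,0]}}

```text
time: 12.55
tcp_pos: [0.5842, -0.0596, 0.1559]
orientation: [0.994, 0.108, 0.008, 0.001]
force: [-2.5, -0.9, -7.3]
grip_width: 0.0092
```

```bash
python3 st.py
```

```text
slide 0.0628 dx 0.0005 dz -0.0003  Fy -0.3 Fx -2.6 Fz -7.3 yaw 0.217 t 12.55 w 0.0092 [0.994 0.108 0.008 0.001]
```

Request:
{"name": "carry_out", "arguments": {"steps": [0.0002,-0.0008,0,0,0,0,0,0]}}

```text
time: 12.8
tcp_pos: [0.5843, -0.0602, 0.1559]
orientation: [0.994, 0.108, 0.008, 0.001]
force: [-3.0, 0.7, -5.9]
grip_width: 0.0089
```

```bash
python3 st.py;  python3 - <<'E'
from h import *
im,c,E=cam('wrist'); cv2.imwrite('pics/w9.png',im[180:340,200:440].repeat(3,0).repeat(3,1))
E
```

```text
slide 0.0623 dx 0.0005 dz -0.0003  Fy 1.3 Fx -2.8 Fz -5.9 yaw 0.217 t 12.80 w 0.0089 [0.994 0.108 0.008 0.001]
```

View pics/w9.png

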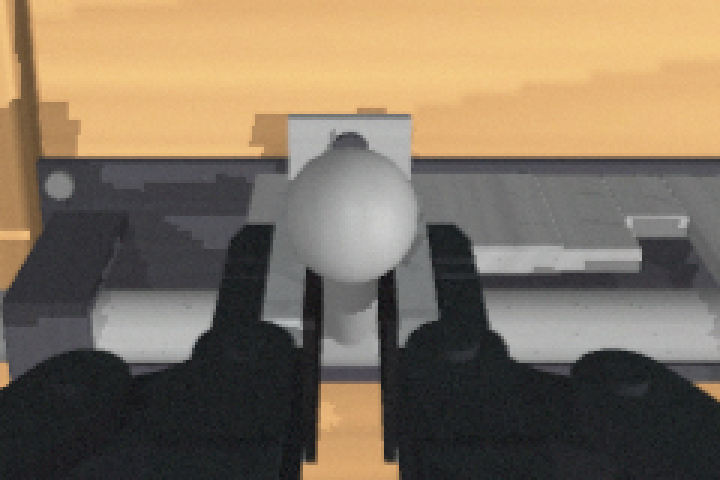

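Rod is freed (force about zero, roughly 1–2 mm back). Lowering gently along the reverse arc, watching Fz.

Request:
{"name": "carry_out", "arguments": {"steps": [0.0015,0.0003,-0.0014,0,0.0015,0.0003,-0.0014,0]}}

```text
time: 13.1
tcp_pos: [0.5867, -0.0597, 0.1537]
orientation: [0.994, 0.108, 0.008, 0.001]
force: [-6.2, 1.2, -1.0]
grip_width: 0.0084
```

Request:
{"name": "carry_out", "arguments": {"steps": [0.0015,0.0003,-0.0016,0,0.0014,0.0003,-0.0016,0]}}

```text
time: 13.35
tcp_pos: [0.5894, -0.0591, 0.1519]
orientation: [0.994, 0.108, 0.008, 0.001]
force: [-7.9, 1.2, -1.1]
grip_width: 0.009
```

```bash
python3 st.py
```

```text
slide 0.0622 dx 0.0058 dz -0.0043  Fy 2.9 Fx -7.4 Fz -1.1 yaw 0.217 t 13.35 w 0.0090 [0.994 0.108 0.008 0.001]
```

Request:
{"name": "carry_out", "arguments": {"steps": [0,0,-0.0015,0,0.0004,0.0001,-0.0015,0]}}

```text
time: 13.6
tcp_pos: [0.5906, -0.0589, 0.1508]
orientation: [0.994, 0.108, 0.01, 0.002]
force: [-4.0, 2.1, 2.5]
grip_width: 0.0088
```

```bash
python3 st.py;  python3 - <<'E'
from h import *
im,c,E=cam('wrist'); cv2.imwrite('pics/w10.png',im[180:340,200:440].repeat(3,0).repeat(3,1))
X=np.array([.9765,.2153,0]);Y=np.array([-.2153,.9765,0])
for a in(.5,.6,.65,.7,.75,.8):print(a,proj(c,E,np.array([.5636,-.1282,.128])+.0625*Y+.074*(np.cos(a)*X+np.sin(a)*np.array([0,0,1]))))
E
```

```text
slide 0.0622 dx 0.0069 dz -0.0054  Fy 2.9 Fx -3.5 Fz 2.5 yaw 0.217 t 13.60 w 0.0088 [0.994 0.108 0.01  0.002]
0.5 (np.float64(312.942688130521), np.float64(224.5178343904796))
0.6 (np.float64(312.9022382187264), np.float64(239.20858422220311))
0.65 (np.float64(312.88380635558394), np.float64(247.2913949650581))
0.7 (np.float64(312.866797700268), np.float64(255.83624631746116))
0.75 (np.float64(312.8513825230209), np.float64(264.8127575151234))
0.8 (np.float64(312.83772700218213), np.float64(274.1837806678347))
```

View pics/w10.png

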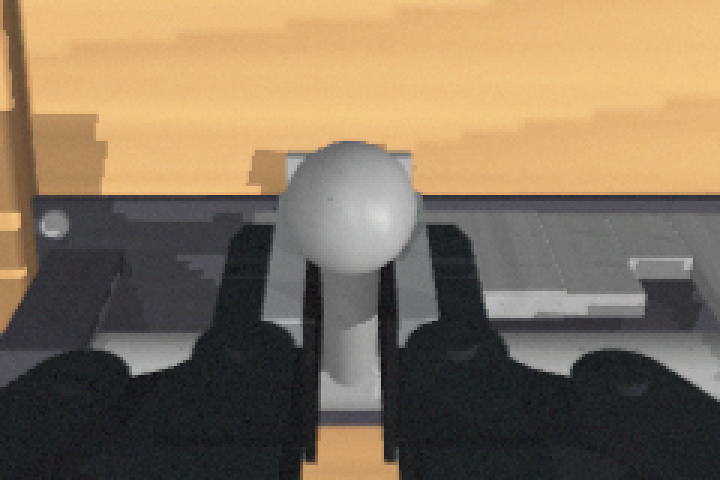

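Request:
{"name": "carry_out", "arguments": {"steps": [0.0006,0.0001,-0.0015,0]}}

```text
time: 13.78
tcp_pos: [0.5917, -0.0587, 0.1498]
orientation: [0.994, 0.108, 0.01, 0.002]
force: [-1.5, 1.3, 2.3]
grip_width: 0.0087
```

Request:
{"name": "carry_out", "arguments": {"steps": [0.0006,0.0001,-0.0015,0]}}

```text
time: 13.9
tcp_pos: [0.5928, -0.0585, 0.1487]
orientation: [0.994, 0.108, 0.011, 0.002]
force: [-1.9, 1.3, 3.7]
grip_width: 0.0084
```

```bash
python3 st.py
```

```text
slide 0.0621 dx 0.0092 dz -0.0075  Fy 1.7 Fx -1.5 Fz 3.7 yaw 0.217 t 13.90 w 0.0084 [0.994 0.108 0.011 0.002]
```

```bash
cat > look.py <<'E'
import sys
from h import *
im,c,E=cam('wrist'); cv2.imwrite(sys.argv[1],im[180:340,200:440].repeat(3,0).repeat(3,1))
X=np.array([.9765,.2153,0]);Y=np.array([-.2153,.9765,0])
for a in np.arange(0,.85,.1 if len(sys.argv)>2 else .05)[::1]:
    p=proj(c,E,np.array([.5636,-.1282,.128])+.0625*Y+.074*(np.cos(a)*X+np.sin(a)*np.array([0,0,1])));print('%.2f:%.0f'%(a,(p[1]-180)*3),end=' ')
E
python3 look.py pics/w11.png
```

```text
0.00:21 0.05:27 0.10:36 0.15:45 0.20:56 0.25:68 0.30:82 0.35:98 0.40:115 0.45:134 0.50:154 0.55:176 0.60:199 0.65:224 0.70:250 0.75:277 0.80:306
```

View pics/w11.png

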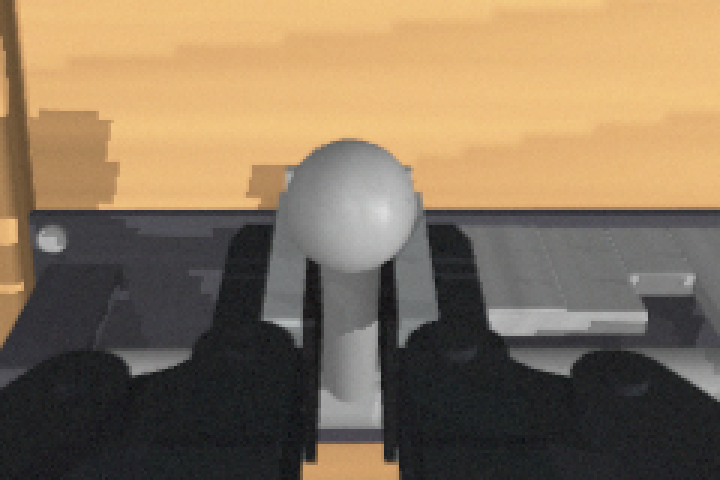

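The ball shows 0.66 → 0.61 rad. That is well under the 0.7 at which it would rest on the guard, so the rod is sinking into the notch. Continuing down.

Request:
{"name": "carry_out", "arguments": {"steps": [0.0012,0.0003,-0.002,0,0.0012,0.0003,-0.002,0,0.0011,0.0002,-0.002,0,0.001,0.0002,-0.002,0]}}

```text
time: 14.45
tcp_pos: [0.5986, -0.0573, 0.1406]
orientation: [0.994, 0.108, 0.012, 0.002]
force: [-0.4, 3.0, 3.8]
grip_width: 0.0088
```

```bash
python3 st.py; python3 look.py pics/w12.png
```

```text
slide 0.0620 dx 0.0151 dz -0.0156  Fy 3.1 Fx 0.3 Fz 3.8 yaw 0.217 t 14.45 w 0.0088 [0.994 0.108 0.012 0.002]
0.00:69 0.05:77 0.10:86 0.15:97 0.20:109 0.25:123 0.30:139 0.35:156 0.40:175 0.45:196 0.50:218 0.55:242 0.60:267 0.65:295 0.70:323 0.75:353 0.80:384
```

View pics/w12.png

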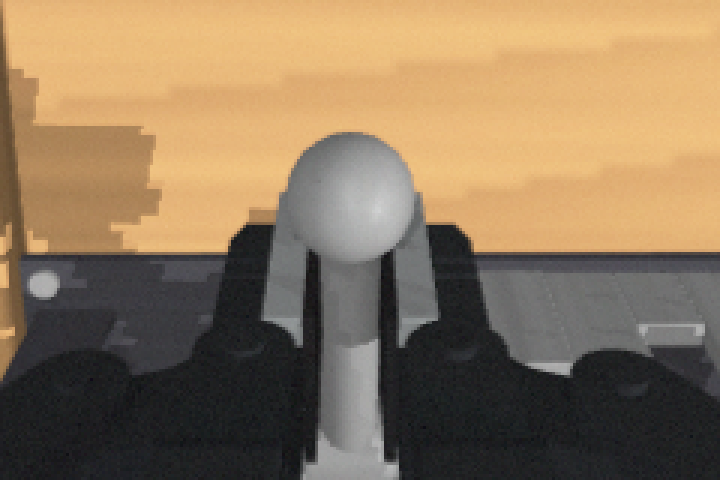

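Request:
{"name": "carry_out", "arguments": {"steps": [0.0008,0.0002,-0.0022,0,0.0008,0.0002,-0.0022,0,0.0006,0.0001,-0.0022,0,0.0006,0.0001,-0.0022,0,0.0005,0.0001,-0.002,0]}}

```text
time: 15.12
tcp_pos: [0.6032, -0.0564, 0.1293]
orientation: [0.994, 0.109, 0.014, 0.002]
force: [1.6, 3.1, 3.1]
grip_width: 0.0089
```

```bash
python3 st.py
```

```text
slide 0.0619 dx 0.0198 dz -0.0269  Fy 2.7 Fx 2.2 Fz 3.1 yaw 0.218 t 15.12 w 0.0089 [0.994 0.109 0.014 0.002]
```

Request:
{"name": "carry_out", "arguments": {"steps": [0.0002,0,-0.002,0,0.0002,0,-0.002,0,0.0001,0,-0.002,0]}}

```text
time: 15.5
tcp_pos: [0.6043, -0.0562, 0.1231]
orientation: [0.994, 0.109, 0.014, 0.002]
force: [3.0, 3.7, 3.0]
grip_width: 0.0087
```

```bash
python3 st.py; python3 look.py pics/w13.png
```

```text
slide 0.0618 dx 0.0209 dz -0.0331  Fy 3.0 Fx 3.7 Fz 3.0 yaw 0.218 t 15.50 w 0.0087 [0.994 0.109 0.014 0.002]
0.00:143 0.05:153 0.10:165 0.15:179 0.20:195 0.25:212 0.30:232 0.35:253 0.40:276 0.45:302 0.50:329 0.55:358 0.60:390 0.65:423 0.70:458 0.75:494 0.80:532
```

View pics/w13.png

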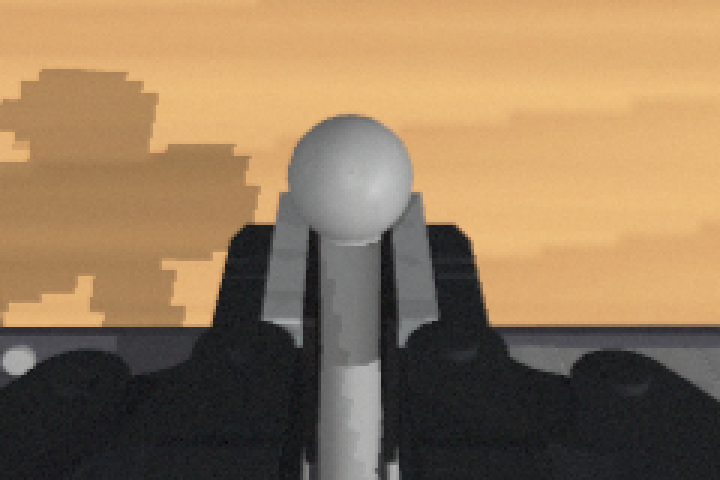

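Request:
{"name": "carry_out", "arguments": {"steps": [0,0,-0.0015,0,0,0,-0.0015,0,0,0,-0.0015,0]}}

```text
time: 15.92
tcp_pos: [0.6046, -0.0562, 0.1181]
orientation: [0.994, 0.109, 0.014, 0.002]
force: [2.9, 3.6, 3.0]
grip_width: 0.0089
```

Request:
{"name": "carry_out", "arguments": {"steps": [0,0,-0.001,0]}}

```text
time: 16.05
tcp_pos: [0.6046, -0.0562, 0.1169]
orientation: [0.994, 0.109, 0.014, 0.002]
force: [4.2, 3.5, 3.6]
grip_width: 0.0087
```

Request:
{"name": "carry_out", "arguments": {"steps": [0,0,-0.001,0]}}

```text
time: 16.18
tcp_pos: [0.6046, -0.0563, 0.1158]
orientation: [0.994, 0.109, 0.014, 0.002]
force: [4.2, 3.7, 3.4]
grip_width: 0.0089
```

```bash
python3 st.py; python3 look.py pics/w14.png
```

```text
slide 0.0617 dx 0.0211 dz -0.0404  Fy 2.7 Fx 4.9 Fz 3.4 yaw 0.218 t 16.18 w 0.0089 [0.994 0.109 0.014 0.002]
0.00:164 0.05:176 0.10:189 0.15:204 0.20:221 0.25:240 0.30:261 0.35:285 0.40:310 0.45:338 0.50:368 0.55:400 0.60:434 0.65:470 0.70:508 0.75:548 0.80:589
```

View pics/w14.png

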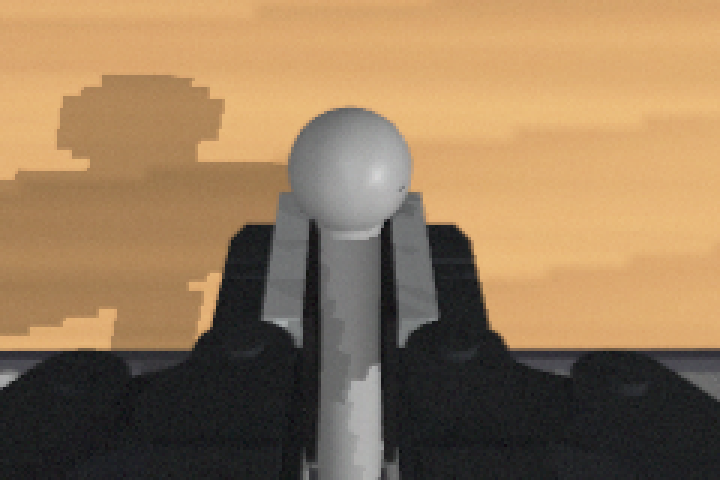

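Request:
{"name": "carry_out", "arguments": {"steps": [0,0,-0.001,0]}}

```text
time: 16.35
tcp_pos: [0.6046, -0.0562, 0.1149]
orientation: [0.994, 0.109, 0.014, 0.002]
force: [1.8, 2.8, 9.6]
grip_width: 0.0088
```

Request:
{"name": "carry_out", "arguments": {"steps": [0,0,-0.0007,0]}}

```text
time: 16.48
tcp_pos: [0.6046, -0.0564, 0.1149]
orientation: [0.994, 0.109, 0.015, 0.002]
force: [0.7, 3.0, 10.9]
grip_width: 0.0089
```

Bottomed out at 0.1149. Relieving and opening right away.

Request:
{"name": "carry_out", "arguments": {"steps": [0,0,0.0005,0,0,0,0,0,0,0,0,0], "gripper": 0.5}}

```text
time: 16.85
tcp_pos: [0.6029, -0.0575, 0.1137]
orientation: [0.994, 0.108, 0.012, 0.003]
force: [-0.7, 0.2, 0.7]
grip_width: 0.0427
```

Request:
{"name": "carry_out", "arguments": {"steps": [0,0,0,0,0,0,0,0]}}

```text
time: 17.1
tcp_pos: [0.6026, -0.0577, 0.1131]
orientation: [0.994, 0.108, 0.012, 0.003]
force: [0.1, -0.1, 0.9]
grip_width: 0.0426
```

```bash
python3 st.py; python3 look.py pics/w15.png
```

```text
slide 0.0608 dx 0.0189 dz -0.0431  Fy -0.1 Fx 0.1 Fz 0.9 yaw 0.216 t 17.10 w 0.0426 [0.994 0.108 0.012 0.003]
0.00:158 0.05:170 0.10:183 0.15:199 0.20:216 0.25:236 0.30:258 0.35:282 0.40:308 0.45:337 0.50:367 0.55:401 0.60:436 0.65:473 0.70:513 0.75:554 0.80:597
```

View pics/w15.png

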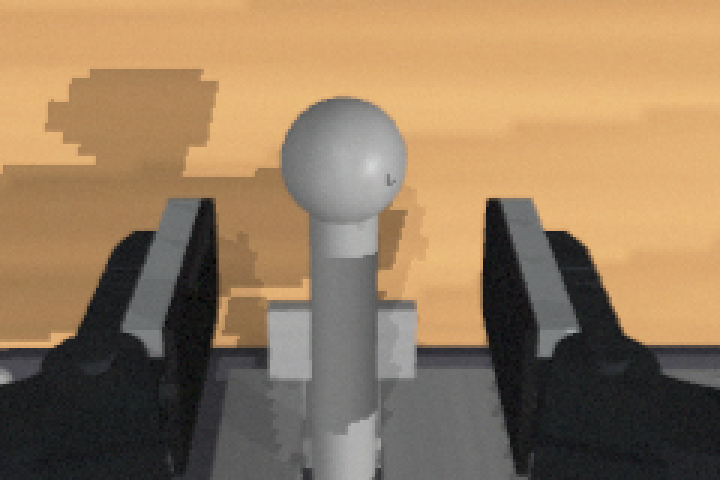

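Ball at row 158 in the crop, which is 0.00 rad, and the rod sits over the bracket. Now retreating straight up slowly, then checking.

Request:
{"name": "carry_out", "arguments": {"steps": [0,0,0.01,0,0,0,0.02,0,0,0,0.03,0,0,0,0.04,0,0,0,0.04,0,0,0,0,0]}}

```text
time: 17.9
tcp_pos: [0.6017, -0.0576, 0.2611]
orientation: [0.994, 0.108, 0.013, 0.003]
force: [0.5, -0.3, 0.6]
grip_width: 0.0427
```

```bash
python3 st.py
python3 - <<'E'
from h import *
im,c,E=cam('wrist'); cv2.imwrite('pics/w16.png',im)
X=np.array([.9765,.2153,0]);Y=np.array([-.2153,.9765,0])
for sl in(.058,.060,.062,.064):print(sl,[np.round(proj(c,E,np.array([.5636,-.1282,.128])+sl*Y+.074*(np.cos(a)*X+np.sin(a)*np.array([0,0,1]))),1) for a in(0,.1,.2)])
E
```

```text
slide 0.0611 dx 0.0181 dz 0.1049  Fy -0.4 Fx 0.4 Fz 0.6 yaw 0.217 t 17.90 w 0.0427 [0.994 0.108 0.013 0.003]
0.058 [array([317.2, 159.8]), array([317.3, 162.1]), array([317.4, 165.3])]
0.06 [array([314.8, 159.8]), array([314.8, 162.1]), array([314.9, 165.3])]
0.062 [array([312.4, 159.8]), array([312.4, 162.1]), array([312.4, 165.3])]
0.064 [array([310.1, 159.8]), array([310. , 162.1]), array([309.9, 165.3])]
```

View pics/w16.png

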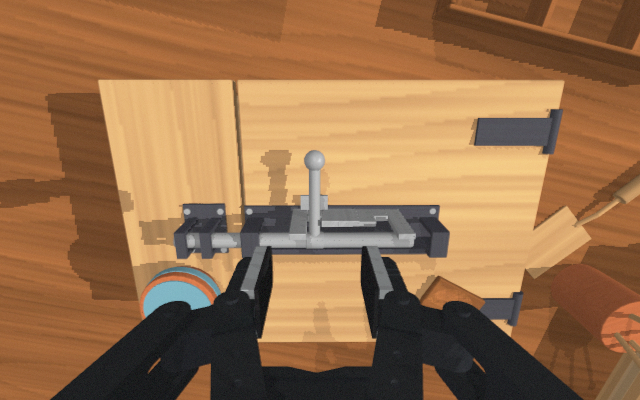

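The ball at (314,160) matches 0 rad, with the slide near 0.061. The bolt passes through the staple at (190–240,240), and the cup and rib look unmoved. Handing in.

```bash
python3 -c "
from station import arm
print(arm.sign_off())"
```

```text
the job is handed in; nothing more can be done
None
```

The hatch is bolted and handed in at about 18 s, but I may have pressed the handle harder than 12 N at the very end.

- **What I did:** I pinched the handle at its grip point and lifted it to about 0.8 rad. I slid the bolt until the handle met the far stop post, then backed off about 1.5 mm. I lowered the handle along its arc into the notch, released it and retreated straight up.
- **Contact at the post:** the peak reading while sliding was about 8 N, including roughly 3 N of bolt drag.
- **Last checks:** the final wrist picture shows the handle level (about 0 rad), the slide near 0.061 m and the bolt end through the staple. The blue cup and rib look unmoved. The gripper was clear, about 13 cm above the handle, with force readings near zero. I did not compare the table items before and after.
- **Possible excess force:** as the handle bottomed in the notch, Fz at the tool briefly rose to 10.9 N, against a baseline of about 3 N while lowering. The tool pushes much farther from the bolt axis than the notch does. The force on the notch bottom may therefore have briefly passed 12 N, possibly about 20 N; I could not measure it directly. I relieved it on the next move.

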